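# Lay the rolling pin in its cradle

### The arm

A 6-joint arm with a two-finger parallel gripper is mounted at the origin on the work surface. World frame = base frame: x ahead of the robot, y to its left, z up, the work surface at z = 0. Lengths are in m, angles in rad, forces in N, time in s.
With the tool pointing down it reaches from about 0.35 to 0.85 m from the base axis. Payload 8.1 kg.
Tool frame: the origin (TCP) lies on the centre line of the jaws, within the pads' length; the fingertips stand 14 mm ahead of it and the grasp point (between the pads) lies 5 mm behind it; z points along the fingers, y is the direction in which the jaws open and shut (so a half turn about z gives the same grasp; the last joint's range is limited). The gripper opens to 93 mm and grips with 3 to 60 N. Pads are 15 mm wide; open, the fingers measure 128 mm over their backs; the gripper's body (75 mm by 188 mm) begins 65 mm behind the grasp point.
Start: joints at [1.059, 0.13, 1.488, -0, 1.523, -0.085], TCP at [0.248, 0.546, 0.233] pointing down, gripper open.
Joint ranges: [-2.96, 2.96], [-0.89, 2.26], [0.02, 2.5], [-1.34, 4.48], [0, 2.73], [-2.66, 2.66]. Speed limits (rad/s): [2.39, 2.39, 2.79, 3.14, 3.14, 3.14].

### API

Orientations are given as a rotation vector (axis times angle).
In Python, from plant import robot gives the robot as it stands.
- The arm moves only by the tool jog_arm, never from a script. Its argument "steps" is a list of rows, each a list of 7 numbers: the closure, from 0 (fully open) to 1 (shut), then the shift along the tool's x, y, z in m, then the turn, a rotation vector about the tool's x, y, z in rad. In form: [[jaw, tx, ty, tz, rx, ry, rz], ...]. A call has 1 to 5 rows; each row is the pose to reach, as a shift and turn from the pose measured when the call began, along the tool's axes at that moment; what a row does not reach only later rows make up. A row lasts 1/8 s, in which the tool goes at most 62.5 mm and 10.7 degrees, less where a joint would pass 70% of its speed; a pose out of reach is approached as far as the arm can. A call with a gripper value outside its range is refused whole. The fingers move at their own pace and stop on an object; "force" is the grip in N (left out, the last holds). Time passes only in rows, so rows that repeat a pose let the fingers close. It gives the time, the measured TCP pose, the force and the opening at its end, in the units of the state.
- robot.read_state(): the state, without advancing time (a new reading comes with each control period).
- robot.read_camera(name): name is "scene" or "top" or "wrist"; returns a dict with "image" (384x512x3 uint8, red, green, blue), "mtx" (3x3 intrinsics, pixels), "extrinsics" (4x4, takes a point from camera to world coordinates); the wrist camera has in their place "tool_from_camera" (4x4, takes a point from camera to tool coordinates, whose origin is the TCP and whose axes are the flange's). Camera axes: x right, y down, z forward; pixel columns grow to the right and rows downward; lengths in m; the calibration is good to about 2 mm. A picture is of the moment at which its call begins: read the wrist's pose just before it. There is no depth.
- robot.close_job(): hands the job in, once; it reports no verdict.
The state is a dict: "t": time; "q": joint angles; "dq": joint speeds; "joint_torque": joint torques, N m; "tool_pos": TCP position; "orientation": TCP orientation; "force": force on the tool from outside, world axes, zero at the start; "wrist_torque": the same for the moment, N m; "opening": finger opening in m.
Only numpy, scipy, OpenCV 4.12 (cv2) and the standard library are available. Lean on these libraries where they do the work, as an engineer would, in place of code of your own. Each camera call takes 0.05 s, during which the arm holds its last target.

### The job

The rolling pin has been left standing on end on the bakery counter. Lay it on its side in its wooden V cradle, resting in both notches and roughly centred, with either end either way, and let go. Do not let it topple or lie on the counter on the way, set it in gently rather than dropping it, and leave the pepper tin, its lid, the spice jar and the dough scraper where they are.

Things in the scene. Friction and masses are not known exactly. Their poses are not given: they have to be found in the camera images.
- pin_center (a point): Straight handleless beech rolling pin: plain cylinder, 44 mm diameter, 220 mm long, 0.18 to 0.3 kg, pale wood, thin dark band near each end; both ends alike. This is its centre; its z axis runs along the pin (vertical at the start: the pin stands on the counter, its top at 220 mm). Loose; tips over if pushed.
- cradle_seat (a point): Where the centre of the seated pin belongs, 75 mm above the counter, midway between the cradle's two notches. The pin must lie along this point's x axis (horizontal); y is across the cradle, z up.
- cradle: Wooden cradle (pale notches on a dark base), fixed; origin on the counter under the seat, same axes. Two V notches (45 degree faces, open upward) at x = -24 and +24 mm, each 14 mm thick; V tips at y = -30 and +30, z = 74 mm; widest 39 mm each side. Base board 70 (x) x 110 (y) x 12 mm high. Above the base nothing lies beyond 31 mm along x, so a centred pin's ends overhang the notches by 79 mm in free air.
- pepper_tin: Square white pepper tin with a gilt neck, 75 x 75 x 145 mm high, loose, standing; origin at the centre of its underside. Leave alone.
- tin_lid: The tin's gilt and green lid, 78 x 78 x 22 mm high, loose; origin at the centre of its underside. Leave alone.
- spice_jar: Round jar with a red cap, 58 mm in diameter, 100 mm high, loose, standing; origin at the centre of its underside. Leave alone.
- scraper: Dough scraper lying flat: steel blade with a black grip bar, 106 mm (x, from -53 to +53) by 110 mm (y), 22 mm high, loose; origin on its underside near the middle. Leave alone.
There are look-alikes about, which are no part of the job. What is shaped like the cradle but green is not meant.

How it is judged:
By the outcome, as a careful person would: the job done as asked, in the order asked, and still so for the second after the job is handed in, with the robot touching nothing.
It also fails if it takes over 38 s, if anything falls off the work surface, if the arm or the gripper's body presses on something with over 40 N, if the wrist force passes 120 N, or if a joint passes its speed limit or range.

## Working session

There is one attempt and no reset: what is moved stays moved. The work goes in short steps, Python scripts to look and compute and a tool call to move; the robot and the scene stay as the last step left them, time stands still between calls to the robot, and variables do not carry over. Pictures are saved under pics/ and viewed, and the job is handed in when it is done.

Besides the shell and the picture viewer there is one more tool, called after ">>>" as name([rows], argument=value, ...), one row to a line, values as JSON. jog_arm: Moves the arm, as the interface text tells. Its arguments: {"type":"object","properties":{"steps":{"type":"array"},"force":{"type":"number"}},"required":["steps"]}

```bash
mkdir -p pics; python3 - <<'E'
from plant import robot
import cv2,numpy as np,pickle
d={}
for n in("scene","top"):
    c=robot.read_camera(n);d[n]=c
    cv2.imwrite(f"pics/{n}0.png",cv2.resize(c["image"][:,:,::-1],(768,576),interpolation=cv2.INTER_CUBIC))
    print(n,c["mtx"].tolist(),np.round(c["extrinsics"],4).tolist())
pickle.dump(d,open("cams.pkl","wb"))
s=robot.read_state();print(s["t"],s["tool_pos"],s["orientation"],s["opening"])
E
```

```text
scene [[436.27208655432554, 0.0, 257.2596456042684], [0.0, 436.27208655432554, 189.1121613428985], [0.0, 0.0, 1.0]] [[0.5626, 0.5552, -0.6126, 1.1184], [0.8267, -0.3706, 0.4233, -0.4128], [0.008, -0.7446, -0.6675, 0.7462], [0.0, 0.0, 0.0, 1.0]]
top [[463.1675055241822, 0.0, 257.06596419730937], [0.0, 463.1675055241822, 195.15563400921906], [0.0, 0.0, 1.0]] [[-0.0108, -0.9956, 0.0934, 0.4597], [-0.9999, 0.0106, -0.0025, -0.007], [0.0015, -0.0935, -0.9956, 1.0259], [0.0, 0.0, 0.0, 1.0]]
0.1 [0.24812767 0.54574429 0.23168502] [-6.65242987e-01 -3.06986283e+00  2.51545322e-03] 0.09279178255403883
```

View pics/scene0.png

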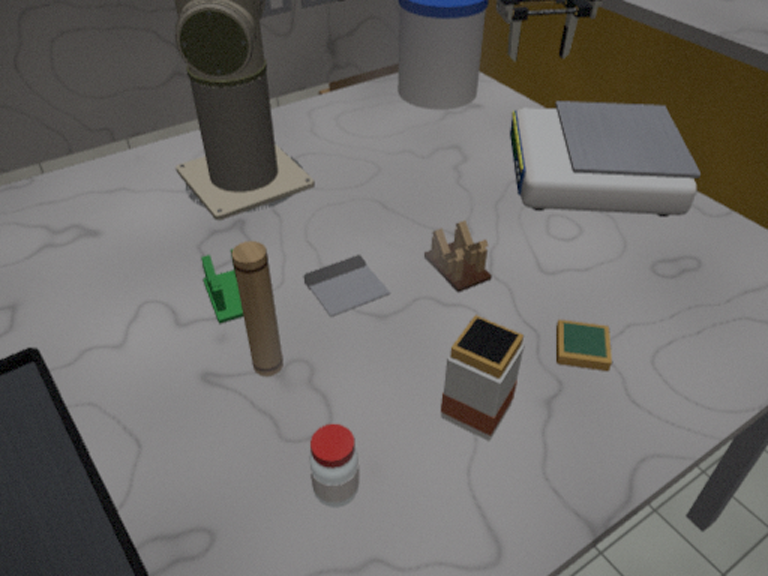

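View pics/top0.png

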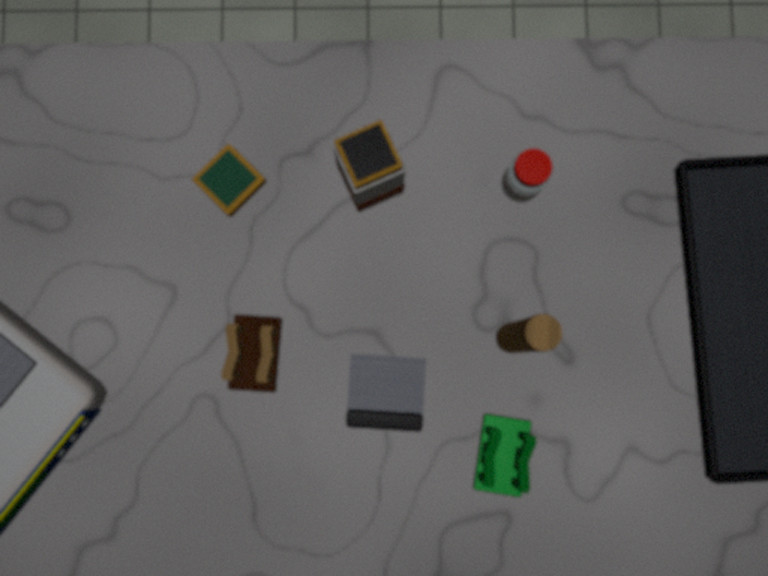

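The scene picture shows the pin standing at about (258,310) and the wooden cradle at (458,255). In the top picture the pin's top is at (542,332) and the cradle is at (255,352).

There are two cradle-shaped things in the top picture: brown wood at (255,352) and green at (505,455). The wooden one with pale notches on a dark base fits the description. I'll confirm it and measure in enlarged crops.

```bash
python3 - <<'E'
import cv2,numpy as np,pickle
d=pickle.load(open("cams.pkl","rb"))
t=d["top"]["image"][:,:,::-1];s=d["scene"]["image"][:,:,::-1]
def crop(im,x,y,w,h,k):return cv2.resize(im[y:y+h,x:x+w],(w*k,h*k),interpolation=cv2.INTER_CUBIC)
a=crop(t,135,200,65,70,6);b=crop(t,320,195,65,70,6)
cv2.imwrite("pics/crop1.png",np.hstack([a,b]))
a=crop(s,275,140,60,60,6);b=crop(s,145,155,60,100,6)
a=cv2.copyMakeBorder(a,0,240,0,0,0)
cv2.imwrite("pics/crop2.png",np.hstack([a,b]))
E
```

```text
(no output)
```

View pics/crop1.png

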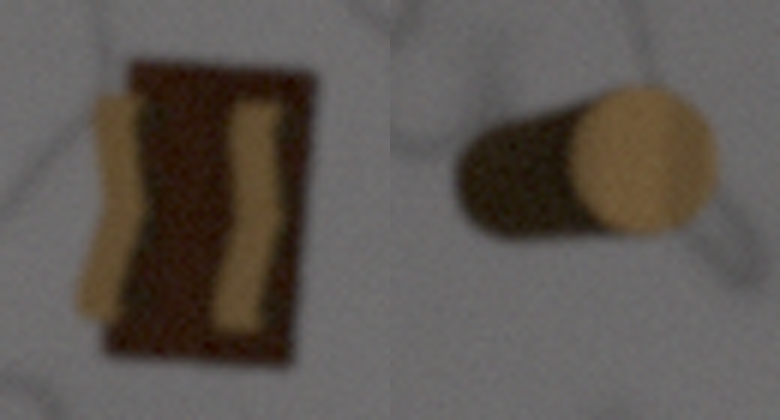

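View pics/crop2.png

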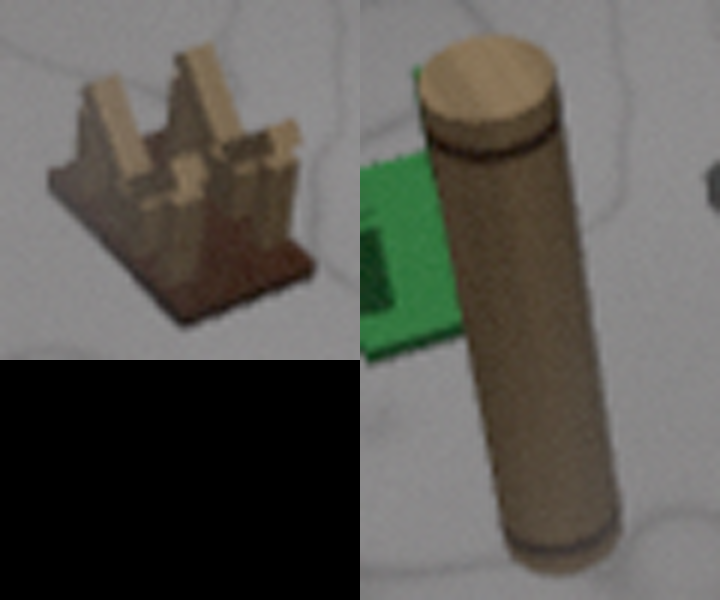

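The enlarged crop confirms it. The left item is the dark base with two pale V notches, with base corners in the crop at about (130,62), (317,73), (290,367) and (103,355). The pin's top is centred at (644,160). Now I'll fit poses.

```bash
cat > h.py <<'E'
import numpy as np,pickle,cv2
def proj(c,P):
    E=np.linalg.inv(c["extrinsics"]);P=np.atleast_2d(P)
    p=P@E[:3,:3].T+E[:3,3];p=p@np.array(c["mtx"]).T
    return p[:,:2]/p[:,2:]
E
python3 - <<'E'
from h import *
from scipy.optimize import least_squares
d=pickle.load(open("cams.pkl","rb"));T,S=d["top"],d["scene"]
f=lambda a,o,k=6:np.array(o)+(np.array(a,float)+.5)/k-.5
# cradle: model X = world dir a ~ +-y ; use local x -> world angle
topm=[];topp=[]
# local: x toward image left(+y world) positive ; y toward image down => choose x axis=+y world, y axis=-x world (yaw 90deg)
B=[((130,62),(35,-55,12)),((103,355),(35,55,12)),((317,73),(-35,-55,6)),((290,367),(-35,55,6)),
   ((97,96),(31,-39,74)),((143,97),(17,-39,74)),((77,317),(31,39,74)),((122,322),(17,39,74)),
   ((235,100),(-17,-39,74)),((283,102),(-31,-39,74)),((212,328),(-17,39,74)),((262,332),(-31,39,74))]
SB=[((185,327),(-35,-55,0)),((317,275),(35,-55,0)),((48,185),(-35,55,0))]
W=lambda p,L:np.c_[p[0]+(np.cos(p[2])*L[:,0]-np.sin(p[2])*L[:,1])*1e-3,p[1]+(np.sin(p[2])*L[:,0]+np.cos(p[2])*L[:,1])*1e-3,L[:,2]*1e-3]
tp=f([b[0] for b in B],(135,200));tl=np.array([b[1] for b in B],float)
sp=f([b[0] for b in SB],(275,140))
def best(yaw0):
  r=lambda p:(proj(T,W(p,tl))-tp).ravel()
  return least_squares(r,[.45,.2,yaw0])
o=best(np.pi/2);print("cradle",o.x,"rms px",np.sqrt(np.mean(o.fun**2)));print(o.fun.reshape(-1,2).round(1).tolist())
# scene check: all base bottom corners
c=np.array([[x,y,0] for x in(-35,35) for y in(-55,55)],float)
print("scene pred base",((proj(S,W(o.x,c))-(275,140))*6).round(0).tolist())
t=np.array([[x,y,74] for x in(-31,31) for y in(-39,39)],float)
print("scene pred tops",((proj(S,W(o.x,t))-(275,140))*6).round(0).tolist())
# pin
pt=f((644-390,160),(320,195)); ps=f((487-360,80),(145,155)); pb=f((562-360,543),(145,155))
r=lambda p:np.r_[proj(T,[p[0],p[1],.22])[0]-pt,proj(S,[p[0],p[1],.22])[0]-ps]
o=least_squares(r,[.45,-.2]);print("pin",o.x,o.fun)
for C,q,z in((T,pt,.22),(S,ps,.22),(S,pb,0)):
  print(z,least_squares(lambda p:proj(C,[p[0],p[1],z])[0]-q,[.45,-.2]).x)
# obstacles (top image 768 px coords)
for n,u,z in(("tin",(370,155),.145),("lid",(230,180),.022),("jar",(533,166),.1),("scr",(386,392),.01),("green",(505,455),.03),("scale",(100,395),.05)):
  q=f(u,(0,0),1.5);print(n,least_squares(lambda p:proj(T,[p[0],p[1],z])[0]-q,[.45,-.2]).x.round(3))
E
```

```text
cradle [0.46943695 0.18165652 1.49005064] rms px 0.6190163257680674
[[-0.1, -1.1], [-0.2, 0.6], [0.9, -0.5], [1.2, 0.7], [0.1, -0.8], [-0.8, -0.5], [-0.1, 0.5], [-0.7, 0.1], [0.4, 0.2], [-0.8, 0.3], [0.9, 0.3], [-0.6, 0.1]]
scene pred base [[173.0, 339.0], [34.0, 192.0], [308.0, 285.0], [164.0, 145.0]]
scene pred tops [[173.0, 178.0], [70.0, 76.0], [297.0, 132.0], [190.0, 34.0]]
pin [ 0.48804773 -0.19044231] [-0.2255887  -0.16078983 -0.30540809 -0.09861783]
0.22 [ 0.48776419 -0.19082582]
0.22 [ 0.48864149 -0.19008801]
0 [ 0.4905369  -0.19215793]
tin [0.722 0.009]
lid [0.724 0.218]
jar [ 0.718 -0.212]
scr [ 0.411 -0.008]
green [ 0.322 -0.175]
scale [0.413 0.39 ]
```

```bash
ls; cat >> h.py <<'E'
from scipy.spatial.transform import Rotation as Ro
def plan(s,pos,R,jaw,n=None):
    R0=Ro.from_rotvec(s["orientation"]);dp=R0.inv().apply(np.array(pos)-s["tool_pos"])
    rv=(R0.inv()*R).as_rotvec()
    print("shift",dp.round(4).tolist(),"turn",rv.round(4).tolist(),"rows>=",max(np.linalg.norm(dp)/.0625,np.degrees(np.linalg.norm(rv))/10.7).__round__(2))
def RZX(z,x):
    z=np.array(z,float);z/=np.linalg.norm(z);x=np.array(x,float);x-=z*(x@z);x/=np.linalg.norm(x)
    return Ro.from_matrix(np.c_[x,np.cross(z,x),z])
E
python3 - <<'E'
from plant import robot
from h import *
print([a for a in dir(robot) if a[0]!='_'])
c=robot.read_camera("wrist");print(np.round(c["tool_from_camera"],4).tolist(),c["mtx"].tolist())
s=robot.read_state();R0=Ro.from_rotvec(s["orientation"]);print(R0.as_matrix().round(3))
plan(s,[.42,.18,.33],R0,0)
E
```

```text
cams.pkl
h.py
pics
['IKError', 'close_job', 'read_camera', 'read_state']
[[-0.0004, -0.9589, -0.2839, 0.0793], [1.0, -0.0005, 0.0005, -0.0004], [-0.0006, -0.2839, 0.9589, -0.1527], [0.0, 0.0, 0.0, 1.0]] [[284.0387226242831, 0.0, 258.7049126865823], [0.0, 284.0387226242831, 191.12348963186238], [0.0, 0.0, 1.0]]
[[-0.91   0.414 -0.001]
 [ 0.414  0.91  -0.001]
 [ 0.    -0.001 -1.   ]]
shift [-0.3079, -0.262, -0.0978] turn [0.0, 0.0, 0.0] rows>= 6.66
```

>>> jog_arm([
  [0,-0.06,-0.05,-0.02,0,0,0],
  [0,-0.11,-0.09,-0.04,0,0,0],
  [0,-0.16,-0.13,-0.06,0,0,0],
  [0,-0.2,-0.17,-0.07,0,0,0],
  [0,-0.24,-0.21,-0.08,0,0,0],
])

```text
t: 0.78
tool_pos: [0.3742, 0.2691, 0.3094]
orientation: [0.665, 3.07, -0.002]
force: [1.4, -0.1, 0.5]
opening: 0.0927
```

>>> jog_arm([
  [0,-0.04,-0.03,-0.01,0,0,0],
  [0,-0.07,-0.05,-0.02,0,0,0],
  [0,-0.07,-0.05,-0.02,0,0,0],
])

```text
t: 1.15
tool_pos: [0.4184, 0.1928, 0.3301]
orientation: [0.671, 3.068, -0.001]
force: [-1.2, -0.6, -0.4]
opening: 0.093
```

```bash
python3 - <<'E'
from plant import robot
from h import *
s=robot.read_state();c=robot.read_camera("wrist")
pickle.dump((s,c),open("w1.pkl","wb"))
print(s["t"],s["q"].round(4),s["tool_pos"].round(4),s["orientation"].round(4),s["force"])
cv2.imwrite("pics/w1.png",cv2.resize(c["image"][:,:,::-1],(768,576),interpolation=cv2.INTER_CUBIC))
E
```

```text
1.15 [ 3.2150e-01 -2.7100e-01  1.6953e+00 -1.5000e-03  1.7167e+00 -8.1910e-01] [0.4184 0.1928 0.3301] [ 6.7060e-01  3.0679e+00 -1.5000e-03] [-1.1576295  -0.55814835 -0.40188299]
```

View pics/w1.png

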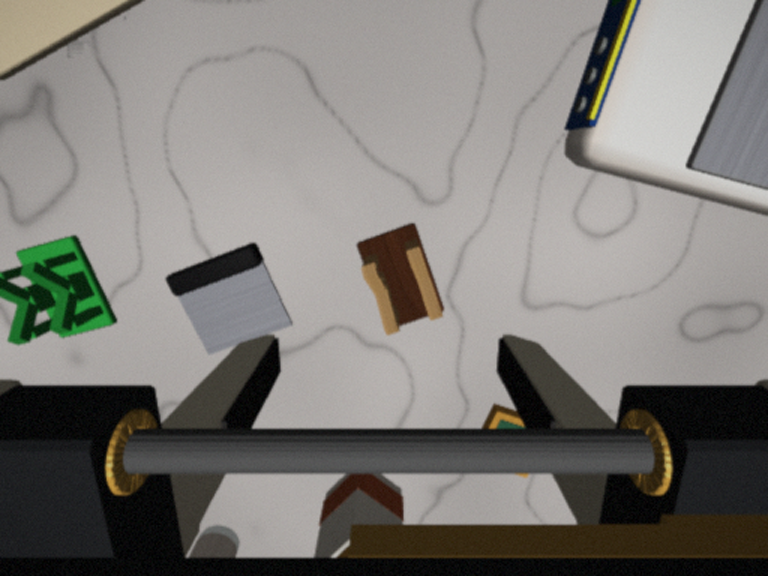

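The wrist view shows the wooden cradle at (400,280), the scraper at (230,300), the green look-alike at (60,290), and the tin near (360,500). I'll enlarge the cradle.

```bash
python3 - <<'E'
from h import *
s,c=pickle.load(open("w1.pkl","rb"))
im=c["image"][:,:,::-1][140:230,225:310]
cv2.imwrite("pics/w1c.png",cv2.resize(im,None,fx=6,fy=6,interpolation=cv2.INTER_CUBIC))
E
```

```text
(no output)
```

View pics/w1c.png

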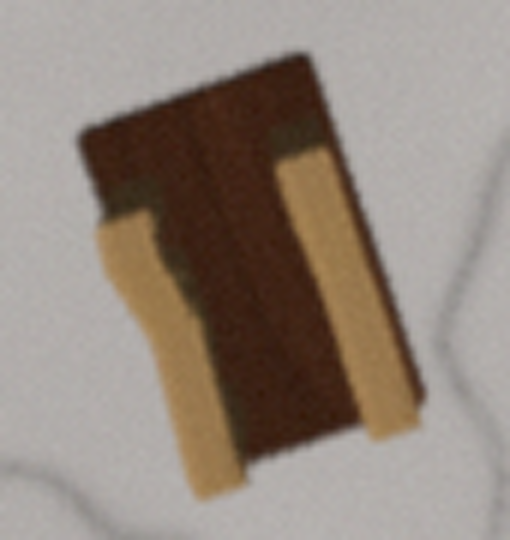

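```bash
python3 - <<'E'
from h import *
from scipy.optimize import least_squares
d=pickle.load(open("cams.pkl","rb"));T,S=d["top"],d["scene"]
s,w=pickle.load(open("w1.pkl","rb"))
M=np.eye(4);M[:3,:3]=Ro.from_rotvec(s["orientation"]).as_matrix();M[:3,3]=s["tool_pos"]
w["extrinsics"]=M@w["tool_from_camera"]
f=lambda a,o,k=6:np.array(o)+(np.array(a,float)+.5)/k-.5
W=lambda p,L:np.c_[p[0]+(np.cos(p[2])*L[:,0]-np.sin(p[2])*L[:,1])*1e-3,p[1]+(np.sin(p[2])*L[:,0]+np.cos(p[2])*L[:,1])*1e-3,L[:,2]*1e-3]
WB=[((275,163),(17,39,74)),((328,147),(31,39,74)),((420,425),(31,-39,74)),((372,440),(17,-39,74)),((98,225),(-31,39,74)),((150,208),(-17,39,74)),((245,482),(-17,-39,74)),((203,500),(-31,-39,74)),((80,133),(-35,55,0)),((308,52),(35,55,0))]
TB=[((130,62),(35,-55,12)),((103,355),(35,55,12)),((317,73),(-35,-55,6)),((290,367),(-35,55,6)),
   ((97,96),(31,-39,74)),((143,97),(17,-39,74)),((77,317),(31,39,74)),((122,322),(17,39,74)),
   ((235,100),(-17,-39,74)),((283,102),(-31,-39,74)),((212,328),(-17,39,74)),((262,332),(-31,39,74))]
# scene: base and notch tops
SB=[((185,327),(-35,-55,0)),((317,275),(35,-55,0)),((48,185),(-35,55,0))]
sets=[(w,WB,(225,140)),(T,TB,(135,200)),(S,SB,(275,140))]
def R(C,B,o):
  px=f([b[0] for b in B],o);L=np.array([b[1] for b in B],float)
  return lambda p:(proj(C,W(p,L))-px).ravel()
fs=[R(*q) for q in sets]
for g in fs:
  o=least_squares(g,[.46,.18,1.5]);print(o.x.round(4),np.sqrt(np.mean(o.fun**2)).round(2))
o=least_squares(lambda p:np.concatenate([g(p) for g in fs]),[.46,.18,1.5]);print(o.x.round(4),np.sqrt(np.mean(o.fun**2)))
E
```

```text
[0.4677 0.1857 1.4806] 0.98
[0.4694 0.1817 1.4901] 0.62
[0.4655 0.1901 1.4884] 0.22
[0.4684 0.1843 1.4834] 1.1938840641668556
```

```bash
cat >> h.py <<'E'
YAW=1.486; CX=np.array([.468,.185,.075]); PIN=np.array([.488,-.191])
H1=-np.array([np.cos(YAW),np.sin(YAW),0]);UP=np.array([0,0,1.])
t=np.radians(20)
ZA=np.cos(t)*H1-np.sin(t)*UP; RA=RZX(ZA,-UP)
ZF=-np.sin(t)*H1-np.cos(t)*UP; RF=RZX(ZF,-H1)
E
python3 - <<'E'
from plant import robot
from h import *
s=robot.read_state()
plan(s,[.47,.08,.30],RA,0)
for a in(35,):
  tt=np.radians(a);
  plan(s,[.445,.13,.32],RZX(np.sin(tt)*H1-np.cos(tt)*UP,-H1),0)
print(RA.as_matrix().round(3),RF.as_matrix().round(3), proj(pickle.load(open("cams.pkl","rb"))["scene"],[[0,0,z] for z in(.2,.3,.35,.4)])*1.5)
E
```

```text
shift [-0.095, -0.0818, 0.0296] turn [0.7435, -1.0565, 1.0629] rows>= 8.96
shift [-0.0515, -0.0468, 0.0096] turn [0.3735, -0.5307, 1.1863] rows>= 7.24
[[ 0.029  0.996 -0.08 ]
 [ 0.341 -0.085 -0.936]
 [-0.94   0.    -0.342]] [[ 0.08   0.996  0.029]
 [ 0.936 -0.085  0.341]
 [ 0.342  0.    -0.94 ]] [[229.67704407  87.39324696]
 [221.1230356   33.98997449]
 [216.46515118   4.91047672]
 [211.52227449 -25.94824778]]
```

>>> jog_arm([
  [0,-0.01,-0.01,0,0.06,-0.09,0.15],
  [0,-0.02,-0.02,0,0.11,-0.16,0.32],
  [0,-0.03,-0.03,0,0.16,-0.23,0.5],
  [0,-0.04,-0.03,0,0.21,-0.3,0.67],
  [0,-0.04,-0.04,0,0.26,-0.37,0.83],
])

```text
t: 1.82
tool_pos: [0.4369, 0.1421, 0.329]
orientation: [1.661, 2.266, -0.459]
force: [-0.1, -0.0, -0.7]
opening: 0.0928
```

```bash
python3 - <<'E'
from plant import robot
from h import *
s=robot.read_state();print(s["t"],s["q"].round(3),s["tool_pos"].round(3),Ro.from_rotvec(s["orientation"]).as_matrix().round(2))
plan(s,[.46,.09,.31],RA,0)
E
```

```text
1.825 [ 0.513 -0.124  1.631 -0.412  1.795  0.147] [0.437 0.142 0.329] [[-0.29  0.96  0.05]
 [ 0.86  0.28 -0.42]
 [-0.42 -0.08 -0.91]]
shift [-0.0437, 0.0089, 0.0402] turn [0.2247, -0.7667, 0.3194] rows>= 4.61
```

```bash
cat > kin.py <<'E'
from h import *
from scipy.optimize import least_squares
def fk(q,p):
    d1,a1,L2,a3,L3,dt=p;E=Ro.from_euler
    R1=E('z',q[0]);R2=R1*E('y',q[1]);R3=R2*E('y',q[2]);R6=R3*E('z',q[3])*E('y',q[4])
    P=R1.apply([a1,0,d1])+R2.apply([0,0,L2])+R3.apply([a3,0,L3])+R6.apply([0,0,dt])
    return P,R6*E('z',q[5])*E('z',np.pi/2)
E
python3 - <<'E'
from kin import *
from plant import robot
s=robot.read_state();w=pickle.load(open("w1.pkl","rb"))[0]
D=[([1.059,.13,1.488,0,1.523,-.085],[.2481,.5457,.2317]),(w["q"],w["tool_pos"]),(s["q"],s["tool_pos"])]
r=lambda p:np.r_[np.concatenate([fk(q,p)[0]-x for q,x in D]),.02*p[1],.02*(p[3])]
o=least_squares(r,[.3,0,.34,0,.5,.35]);print(o.x,o.fun.round(4))
for S in(w,s):print((fk(S["q"],o.x)[1].inv()*Ro.from_rotvec(S["orientation"])).as_rotvec())
np.save("kp.npy",o.x)
p=o.x;lo=np.array([-2.96,-.89,.02,-1.34,0,-2.66]);hi=np.array([2.96,2.26,2.5,4.48,2.73,2.66])
G=np.array([*PIN,.113])+.005*ZA
for n,pos,R in(("stand",G-.13*ZA,RA),("grasp",G,RA),("lift",G+[0,.05,.12],RA),("finH",CX+.005*ZF+.1*UP,RF),("fin",CX+.005*ZF,RF)):
  f=lambda q:np.r_[fk(q,p)[0]-pos,.3*(fk(q,p)[1].inv()*R).as_rotvec()]
  o=least_squares(f,np.clip(s["q"],lo+.01,hi-.01),bounds=(lo,hi));print(n,pos.round(3),o.x.round(2),np.abs(o.fun).max().round(4))
E
```

```text
[ 0.35359042 -0.02528376  0.52177127  0.3627047   0.56917688  0.24685357] [ 0.0428 -0.0279  0.0032  0.0098 -0.0505  0.0036  0.0116 -0.0001 -0.0069
 -0.0005  0.0073]
[-7.89841283e-17  7.15898694e-16 -1.72794721e-19]
[-3.60822483e-16 -5.55111512e-17  6.52256027e-16]
stand [ 0.498 -0.074  0.156] [ 0.29  0.45  1.6  -1.08  1.72  0.58] 0.0
grasp [ 0.488 -0.196  0.111] [ 0.07  0.51  1.64 -1.2   1.51  0.59] 0.0
lift [ 0.488 -0.146  0.231] [ 0.17  0.27  1.67 -1.15  1.67  0.43] 0.0
finH [0.468 0.187 0.17 ] [0.22 0.03 1.75 0.35 1.27 0.22] 0.0
fin [0.468 0.187 0.07 ] [0.22 0.23 1.75 0.38 1.08 0.14] 0.0
```

```bash
cat > kin.py <<'E'
from h import *
from scipy.optimize import least_squares
def fk(q,p):
    d1,a1,L2,a3,L3,dt,b=p;E=Ro.from_euler
    R1=E('z',q[0]);R2=R1*E('y',q[1]);R3=R2*E('y',q[2]);R6=R3*E('z',q[3])*E('y',q[4])
    P=R1.apply([a1,b,d1])+R2.apply([0,0,L2])+R3.apply([a3,0,L3])+R6.apply([0,0,dt])
    return P,R6*E('z',q[5])*E('z',np.pi/2)
lo=np.array([-2.96,-.89,.02,-1.34,0,-2.66]);hi=np.array([2.96,2.26,2.5,4.48,2.73,2.66])
def ik(pos,R,q0,p):
    f=lambda q:np.r_[fk(q,p)[0]-pos,.3*(fk(q,p)[1].inv()*R).as_rotvec()]
    o=least_squares(f,np.clip(q0,lo+.01,hi-.01),bounds=(lo,hi));return o.x.round(2),np.abs(o.fun).max().round(4)
E
python3 - <<'E'
from kin import *
from plant import robot
s=robot.read_state();w=pickle.load(open("w1.pkl","rb"))[0]
D=[([1.059,.13,1.488,0,1.523,-.085],[.2481,.5457,.2317]),(w["q"],w["tool_pos"]),(s["q"],s["tool_pos"])]
r=lambda p:np.r_[np.concatenate([fk(q,p)[0]-x for q,x in D]),.002*p[1],.002*(p[3])]
o=least_squares(r,[.3,0,.34,0,.5,.35,.05]);print(o.x,o.fun.round(4))
np.save("kp.npy",o.x)
p=o.x
G=np.array([*PIN,.113])+.005*ZA
for n,pos,R in(("stand",G-.13*ZA,RA),("grasp",G,RA),("lift",G+[0,.05,.12],RA),("finH",CX+.005*ZF+.1*UP,RF),("fin",CX+.005*ZF,RF)):
  print(n,pos.round(3),*ik(pos,R,s["q"],p))
E
```

```text
[ 0.31745508 -0.00697342  0.3658912   0.05869952  0.56005524  0.36333185
  0.05109814] [-0.0001  0.0001  0.0002  0.0001 -0.0001  0.0002 -0.0001 -0.0001 -0.0004
 -0.      0.0001]
stand [ 0.498 -0.074  0.156] [ 0.38  0.47  1.7  -1.02  1.73  0.73] 0.0
grasp [ 0.488 -0.196  0.111] [ 0.18  0.44  1.84 -1.14  1.53  0.75] 0.0
lift [ 0.488 -0.146  0.231] [ 0.27  0.25  1.81 -1.09  1.7   0.59] 0.0
finH [0.468 0.187 0.17 ] [ 0.03 -0.2   1.96  0.36  1.35  0.04] 0.0
fin [0.468 0.187 0.07 ] [ 0.03 -0.08  2.04  0.38  1.16 -0.04] 0.0
```

>>> jog_arm([
  [0,-0.01,0,0.01,0.04,-0.15,0.06],
  [0,-0.02,0,0.02,0.09,-0.31,0.13],
  [0,-0.03,0.005,0.03,0.14,-0.46,0.19],
  [0,-0.04,0.01,0.04,0.18,-0.62,0.26],
  [0,-0.044,0.01,0.04,0.225,-0.767,0.32],
])

```text
t: 2.45
tool_pos: [0.4606, 0.0914, 0.3092]
orientation: [1.53, 1.405, -1.077]
force: [0.0, -0.3, 0.4]
opening: 0.093
```

```bash
python3 - <<'E'
from plant import robot
from h import *
s=robot.read_state();c=robot.read_camera("wrist");print(s["t"],s["q"].round(3),s["tool_pos"].round(3),Ro.from_rotvec(s["orientation"]).as_matrix().round(2))
G=np.array([*PIN,.113])+.005*ZA
plan(s,G-.13*ZA,RA,0)
cv2.imwrite("pics/w2.png",c["image"][:,:,::-1])
E
```

```text
2.45 [ 0.645  0.397  1.484 -0.942  2.089  0.615] [0.461 0.091 0.309] [[ 0.03  1.   -0.08]
 [ 0.33 -0.08 -0.94]
 [-0.94  0.   -0.34]]
shift [0.0902, 0.0509, 0.2038] turn [0.0012, 0.0061, -0.0009] rows>= 3.66
```

View pics/w2.png

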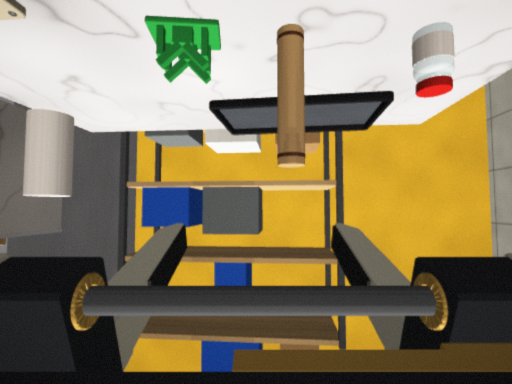

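The view is upside down. The pin's base is at about (291,31) and its top at (291,160). Now a check against the predicted position.

```bash
python3 - <<'E'
from plant import robot
from h import *
s=robot.read_state();c=robot.read_camera("wrist")
M=np.eye(4);M[:3,:3]=Ro.from_rotvec(s["orientation"]).as_matrix();M[:3,3]=s["tool_pos"]
c["extrinsics"]=M@c["tool_from_camera"]
print(proj(c,[[*PIN,0],[*PIN,.11],[*PIN,.22],[PIN[0]+.005,PIN[1],.11]]))
g=c["image"][95].astype(int);print(g[268:312].sum(1))
E
```

```text
[[292.2627066   29.85570012]
 [292.32605544  96.90557031]
 [292.39074468 165.37414791]
 [295.47678902  96.81689346]]
[494 494 400 364 363 368 363 358 303 259 259 233 255 265 293 291 290 296
 312 313 316 340 342 358 357 367 360 371 374 358 344 339 336 327 345 328
 328 299 200  78  55  45  60  41]
```

>>> jog_arm([
  [0,0.02,0.012,0.045,0,0,0],
  [0,0.04,0.025,0.09,0,0,0],
  [0,0.06,0.04,0.13,0,0,0],
  [0,0.08,0.05,0.17,0,0,0],
  [0,0.09,0.051,0.2,0,0.006,0],
])

```text
t: 3.18
tool_pos: [0.4964, -0.0715, 0.1523]
orientation: [1.531, 1.418, -1.079]
force: [-0.1, -0.4, 0.7]
opening: 0.0933
```

```bash
python3 - <<'E'
from plant import robot
from h import *
s=robot.read_state();c=robot.read_camera("wrist")
M=np.eye(4);M[:3,:3]=Ro.from_rotvec(s["orientation"]).as_matrix();M[:3,3]=s["tool_pos"]
c["extrinsics"]=M@c["tool_from_camera"]
print(s["t"],s["tool_pos"],s["q"].round(3),proj(c,[[*PIN,0],[*PIN,.11],[*PIN,.22],[PIN[0]+.005,PIN[1],.11]]).round(1).tolist())
G=np.array([*PIN,.113])+.005*ZA
plan(s,G,RA,0)
cv2.imwrite("pics/w3.png",c["image"][:,:,::-1])
E
```

```text
3.175 [ 0.49635455 -0.07149739  0.15231856] [ 0.386  0.48   1.703 -1.01   1.723  0.733] [[261.6, 83.8], [260.9, 188.7], [260.1, 298.7], [265.8, 188.7]]
shift [-0.0042, 0.0018, 0.131] turn [-0.0002, -0.0014, 0.0082] rows>= 2.1
```

View pics/w3.png

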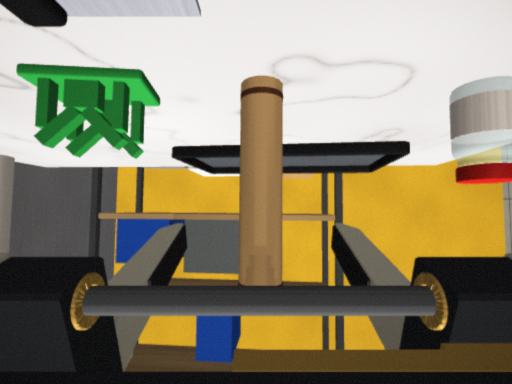

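The pin is centred at column 261, as predicted, and sits between the fingers. I'll advance and grip.

>>> jog_arm([
  [0,-0.002,0.001,0.035,0,0,0.004],
  [0,-0.003,0.002,0.07,0,0,0.008],
  [0,-0.004,0.002,0.105,0,0,0.008],
  [0,-0.004,0.002,0.13,0,0,0.008],
  [0,-0.004,0.002,0.131,0,0,0.008],
])

```text
t: 3.85
tool_pos: [0.4858, -0.198, 0.1097]
orientation: [1.538, 1.412, -1.076]
force: [0.1, 0.2, 0.3]
opening: 0.0929
```

```bash
python3 - <<'E'
from plant import robot
from h import *
s=robot.read_state();c=robot.read_camera("scene")
print(s["t"],s["tool_pos"],s["force"])
G=np.array([*PIN,.113])+.005*ZA
plan(s,G,RA,0)
cv2.imwrite("pics/s4.png",cv2.resize(c["image"][:,:,::-1][60:300,60:360],(750,600)))
E
```

```text
3.85 [ 0.48577592 -0.19799047  0.10969755] [0.10170655 0.16175669 0.32488065]
shift [-0.0006, 0.0016, -0.0029] turn [-0.0029, -0.0031, 0.0011] rows>= 0.05
```

View pics/s4.png

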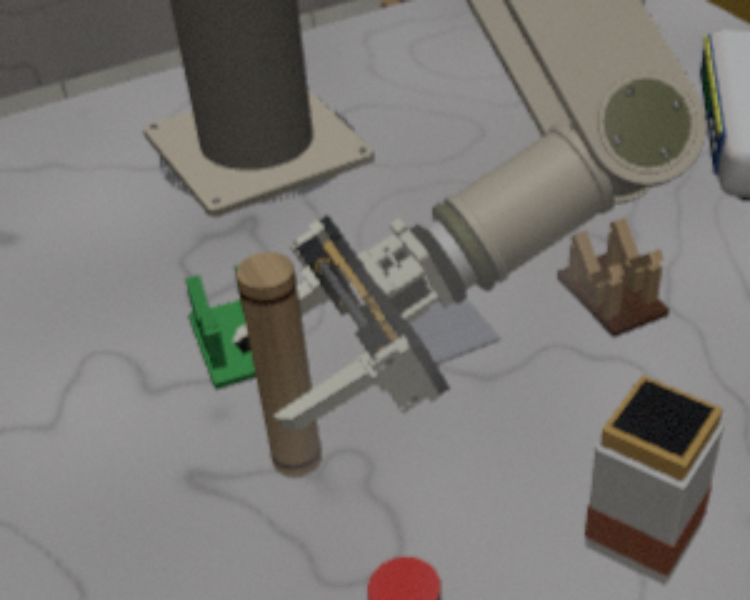

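The fingers straddle the standing pin and everything else is clear. Closing now.

>>> jog_arm([
  [0.3,-0.001,0.001,-0.003,0,0,0],
  [0.45,-0.001,0.001,-0.003,0,0,0],
  [0.5,-0.001,0.001,-0.003,0,0,0],
  [0.55,-0.001,0.001,-0.003,0,0,0],
  [0.6,-0.001,0.001,-0.003,0,0,0],
], force=45)

```text
t: 4.53
tool_pos: [0.4875, -0.195, 0.1119]
orientation: [1.538, 1.412, -1.075]
force: [0.3, -0.3, -0.0]
opening: 0.0474
```

>>> jog_arm([
  [0.7,0,0,0,0,0,0],
  [0.7,0,0,0,0,0,0],
  [0.7,0,0,0,0,0,0],
], force=45)

```text
t: 4.9
tool_pos: [0.4874, -0.1951, 0.1119]
orientation: [1.538, 1.412, -1.075]
force: [0.9, 0.2, 0.8]
opening: 0.0431
```

```bash
python3 - <<'E'
from plant import robot
from h import *
s=robot.read_state()
print(s["t"],s["tool_pos"],s["force"],s["opening"])
plan(s,s["tool_pos"]+[0,.0,.15],Ro.from_rotvec(s["orientation"]),0)
E
```

```text
4.9 [ 0.48743105 -0.19505913  0.11188504] [0.94589928 0.20544145 0.75527881] 0.043079838632279266
shift [-0.1408, -0.0003, -0.0517] turn [0.0, 0.0, 0.0] rows>= 2.4
```

>>> jog_arm([
  [0.7,-0.019,0,-0.007,0,0,0],
  [0.7,-0.047,0,-0.017,0,0,0],
  [0.7,-0.085,0,-0.031,0,0,0],
  [0.7,-0.12,0,-0.044,0,0,0],
  [0.7,-0.141,0,-0.052,0,0,0],
], force=45)

```text
t: 5.52
tool_pos: [0.4879, -0.1948, 0.2637]
orientation: [1.539, 1.411, -1.074]
force: [-0.1, -0.5, -2.3]
opening: 0.0431
```

```bash
python3 - <<'E'
from kin import *
from plant import robot
s=robot.read_state();p=np.load("kp.npy")
print(s["t"],s["tool_pos"],s["force"],s["opening"],fk(s["q"],p)[0])
q=s["q"]
# turn about tool y to RF while shifting
for a,pos in((45,[.48,-.05,.27]),(90,[.47,.09,.27])):
  R=Ro.from_rotvec(-np.radians(a)*np.cross(UP,H1)/1)*RA
  R=Ro.from_rotvec(np.radians(a)*np.cross(UP,H1))*RA
  print(a,R.as_matrix().round(2)[:,2]);x,e=ik(pos,R,q,p);print(x,e);q=x
  plan(s,pos,R,0)
print(RF.as_matrix()[:,2])
c=robot.read_camera("scene");cv2.imwrite("pics/s5.png",c["image"][:,:,::-1])
E
```

```text
5.525 [ 0.48788158 -0.19475543  0.26374048] [-0.06721396 -0.45226771 -2.32486929] 0.04311900633106152 [ 0.48766347 -0.19478297  0.25974317]
45 [-0.04 -0.42 -0.91]
[ 0.1  -0.14  1.75 -0.43  1.61  0.19] 0.0
shift [0.0437, -0.0204, -0.1369] turn [-0.0015, 0.7818, -0.0012] rows>= 4.19
90 [ 0.03  0.34 -0.94]
[-0.18 -0.26  1.83  0.35  1.6  -0.09] 0.0
shift [0.0916, -0.0425, -0.2669] turn [-0.001, 1.5672, -0.0018] rows>= 8.39
[ 0.02896731  0.34079125 -0.93969262]
```

View pics/s5.png

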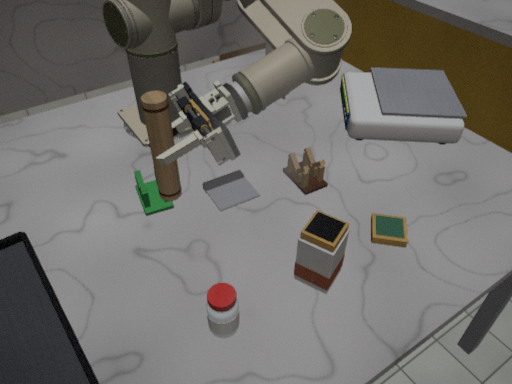

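The pin is lifted upright (2.3 N) at about (163,150). Now I'll tip it over the scraper gap, high up.

>>> jog_arm([
  [0.7,0.009,-0.004,-0.02,0,0.1,0],
  [0.7,0.018,-0.008,-0.05,0,0.25,0],
  [0.7,0.027,-0.012,-0.08,0,0.4,0],
  [0.7,0.036,-0.016,-0.11,0,0.56,0],
  [0.7,0.044,-0.02,-0.137,0,0.72,0],
], force=45)

```text
t: 6.2
tool_pos: [0.4811, -0.048, 0.2718]
orientation: [2.035, 1.866, -0.51]
force: [-0.4, -0.0, -2.7]
opening: 0.0433
```

```bash
python3 - <<'E'
from kin import *
from plant import robot
s=robot.read_state()
print(s["t"],s["tool_pos"],s["force"],s["opening"],s["q"].round(2))
plan(s,[.468,.09,.27],RF,0)
E
```

```text
6.2 [ 0.48113765 -0.04803096  0.27180861] [-0.35723859 -0.00765857 -2.66000653] 0.04327922273231829 [ 0.14 -0.11  1.74 -0.48  1.63  0.23]
shift [0.121, -0.0249, -0.063] turn [0.0025, 0.8421, -0.0014] rows>= 4.51
```

>>> jog_arm([
  [0.7,0.02,-0.004,-0.01,0,0.14,0],
  [0.7,0.045,-0.01,-0.02,0,0.3,0],
  [0.7,0.07,-0.015,-0.035,0,0.47,0],
  [0.7,0.1,-0.02,-0.05,0,0.64,0],
  [0.7,0.121,-0.025,-0.063,0,0.8,0],
], force=45)

```text
t: 6.82
tool_pos: [0.4677, 0.091, 0.2696]
orientation: [-2.146, -1.969, -0.34]
force: [-0.5, 0.7, -3.4]
opening: 0.043
```

```bash
python3 - <<'E'
from kin import *
from plant import robot
s=robot.read_state()
print(s["t"],s["tool_pos"],s["force"],s["opening"],s["q"].round(2))
plan(s,CX+.005*ZF+[0,0,.13],RF,0)
for n in("wrist","scene","top"):
  c=robot.read_camera(n);cv2.imwrite(f"pics/{n}6.png",c["image"][:,:,::-1])
E
cd pics; python3 -c "
import cv2,numpy as np
cv2.imwrite('m6.png',np.hstack([cv2.imread('scene6.png')[20:320,100:500],cv2.imread('top6.png')[60:360,60:460]]))"
```

```text
6.825 [0.46767159 0.09104968 0.26958196] [-0.4504501   0.69980484 -3.36488605] 0.043008008113770764 [-0.16 -0.27  1.84  0.31  1.6  -0.06]
shift [0.0695, -0.0079, 0.0952] turn [0.0022, 0.0369, -0.001] rows>= 1.89
```

View pics/m6.png

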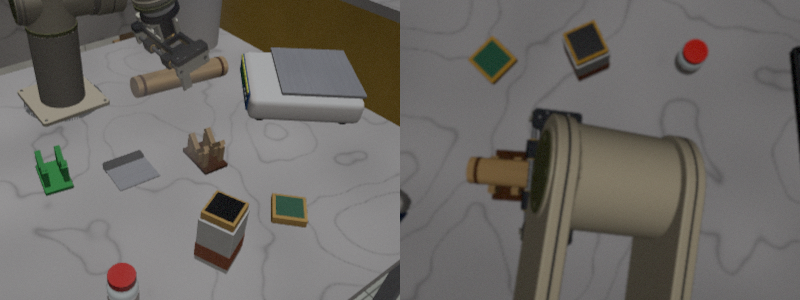

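View pics/wrist6.png

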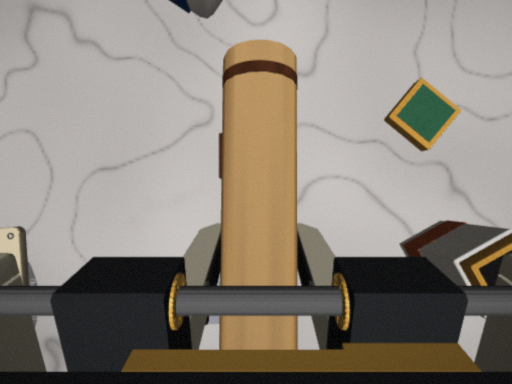

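```bash
python3 - <<'E'
from kin import *
from plant import robot
s=robot.read_state();c=robot.read_camera("wrist")
c["extrinsics"]=c["tool_from_camera"]
for dip in(-3,0,3):
  a=Ro.from_euler('y',dip,degrees=True).apply(RA.inv().apply(-UP))
  y=np.array([0,1,0]);n=np.cross(a,y)
  th=np.linspace(0,2*np.pi,180)
  E=np.array([0,0,-.005])+.113*a+.022*(np.cos(th)[:,None]*y+np.sin(th)[:,None]*n)
  q=proj(c,E);print(dip,(RF.apply(a)).round(3),q.min(0).round(1),q.max(0).round(1))
g=c["image"][:,260].astype(int);print(g[30:100].tolist())
E
```

```text
-3 [ 0.085  0.995 -0.052] [223.5  43. ] [294.6  82.7]
0 [0.085 0.996 0.   ] [222.2  38.2] [295.9  77. ]
3 [0.085 0.995 0.052] [220.9  33.7] [297.3  71.4]
[[194, 191, 188], [196, 193, 190], [196, 192, 189], [197, 193, 192], [197, 192, 188], [197, 191, 190], [195, 190, 189], [194, 191, 187], [195, 191, 186], [191, 174, 159], [183, 146, 102], [182, 144, 97], [181, 145, 95], [181, 142, 93], [184, 147, 98], [184, 146, 97], [182, 146, 94], [182, 143, 94], [184, 147, 98], [179, 142, 94], [181, 143, 94], [182, 144, 93], [184, 148, 100], [183, 148, 99], [181, 145, 94], [183, 147, 97], [183, 149, 98], [184, 148, 98], [183, 147, 97], [161, 126, 82], [111, 77, 48], [77, 43, 26], [72, 38, 24], [70, 35, 20], [75, 43, 27], [74, 40, 24], [71, 37, 23], [76, 44, 29], [72, 39, 24], [74, 40, 31], [69, 39, 25], [104, 76, 48], [158, 123, 78], [183, 147, 98], [186, 149, 98], [186, 148, 98], [188, 149, 100], [184, 147, 96], [184, 146, 97], [186, 150, 100], [184, 146, 95], [183, 147, 98], [184, 145, 93], [184, 146, 96], [189, 151, 101], [184, 148, 95], [182, 146, 94], [185, 150, 97], [181, 145, 95], [187, 150, 100], [184, 148, 97], [188, 150, 100], [186, 149, 97], [183, 145, 95], [185, 148, 98], [189, 150, 100], [186, 147, 98], [182, 145, 93], [184, 145, 95], [185, 147, 98]]
```

```bash
cat >> h.py <<'E'
FIN=CX+.005*ZF+.003*H1
E
python3 - <<'E'
from kin import *
from plant import robot
s=robot.read_state();print(s["force"])
plan(s,FIN+[0,0,.1],RF,0)
E
```

```text
[ 0.37069478 -0.36328877 -2.08273513]
shift [0.061, -0.008, 0.1222] turn [0.0013, 0.046, -0.0029] rows>= 2.19
```

>>> jog_arm([
  [0.7,0.015,-0.002,0.025,0,0.02,0],
  [0.7,0.03,-0.004,0.055,0,0.04,0],
  [0.7,0.045,-0.006,0.09,0,0.046,-0.003],
  [0.7,0.06,-0.008,0.12,0,0.046,-0.003],
  [0.7,0.061,-0.008,0.122,0,0.046,-0.003],
], force=45)

```text
t: 7.65
tool_pos: [0.4659, 0.1845, 0.1681]
orientation: [-2.12, -1.953, -0.367]
force: [-0.7, 0.3, -1.5]
opening: 0.0434
```

```bash
python3 - <<'E'
from kin import *
from plant import robot
s=robot.read_state();print(s["t"],s["tool_pos"],s["force"],s["q"].round(2))
plan(s,FIN+[0,0,.03],RF,0)
for n in("wrist","scene","top"):
  c=robot.read_camera(n);cv2.imwrite(f"pics/{n}7.png",c["image"][:,:,::-1])
import cv2
a=cv2.resize(cv2.imread('pics/scene7.png')[90:240,230:380],(390,390),interpolation=2)
b=cv2.resize(cv2.imread('pics/top7.png')[160:310,100:250],(390,390),interpolation=2)
cv2.imwrite('pics/m7.png',np.hstack([a,b]))
E
```

```text
7.65 [0.46594574 0.18454222 0.16805986] [-0.68352033  0.27262706 -1.5365716 ] [ 0.02 -0.2   1.97  0.35  1.35  0.03]
shift [-0.0236, 0.0022, 0.0635] turn [-0.0037, 0.0035, 0.002] rows>= 1.08
```

View pics/m7.png

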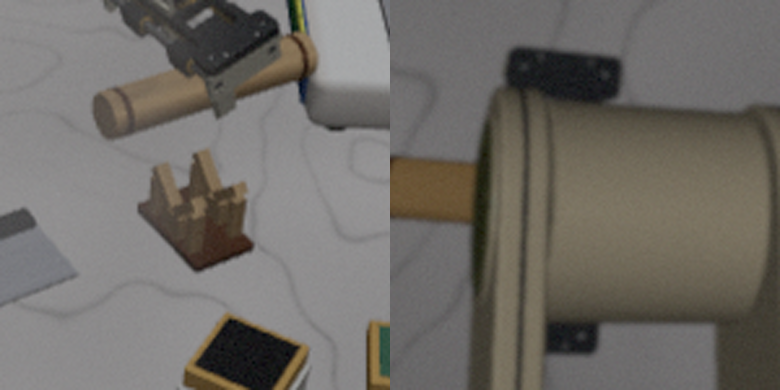

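View pics/wrist7.png

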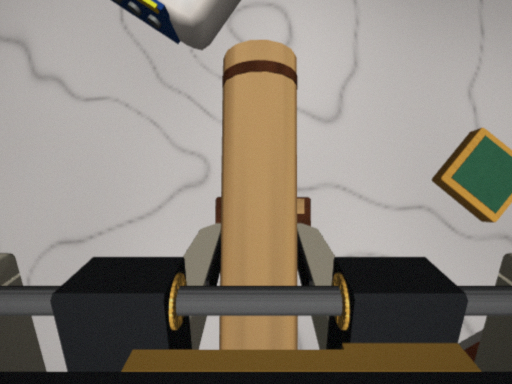

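```bash
python3 - <<'E'
from kin import *
from plant import robot
s=robot.read_state();c=robot.read_camera("wrist")
M=np.eye(4);M[:3,:3]=Ro.from_rotvec(s["orientation"]).as_matrix();M[:3,3]=s["tool_pos"]
c["extrinsics"]=M@c["tool_from_camera"]
ex=-H1;ey=np.cross(UP,ex);o=CX*[1,1,0]
for L in((35,55,12),(35,-55,12),(35,55,0),(35,-55,0),(31,39,74),(31,-39,74),(17,39,74),(17,-39,74)):
  print(L,proj(c,o+(L[0]*ex+L[1]*ey+L[2]*UP)/1e3).round(1))
im=c["image"][:,:,::-1][175:255,180:340]
cv2.imwrite("pics/w7c.png",cv2.resize(im,None,fx=5,fy=5,interpolation=2))
E
```

```text
(35, 55, 12) [[210.8 195.9]]
(35, -55, 12) [[305.4 195.9]]
(35, 55, 0) [[212.4 196.3]]
(35, -55, 0) [[303.8 196.3]]
(31, 39, 74) [[216.8 197.2]]
(31, -39, 74) [[299.5 197.3]]
(17, 39, 74) [[216.7 212.1]]
(17, -39, 74) [[299.6 212.1]]
```

View pics/w7c.png

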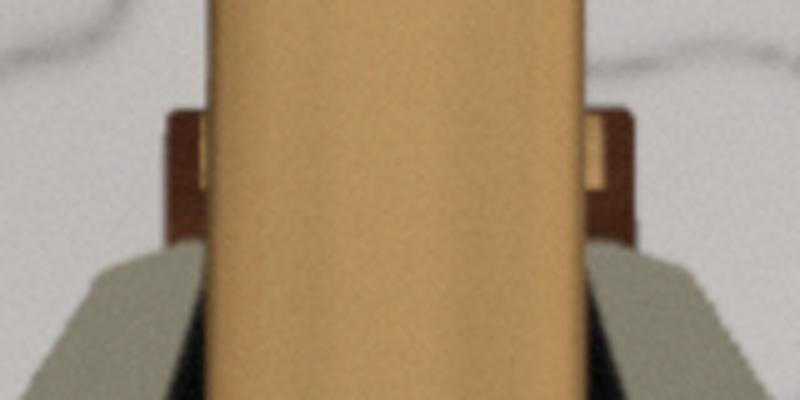

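```bash
sed -i 's/CX=np.array(\[.468,.185/CX=np.array([.470,.184/' h.py
python3 - <<'E'
from kin import *
from plant import robot
s=robot.read_state()
plan(s,FIN+[0,0,.03],RF,0)
E
```

```text
shift [-0.0247, 0.001, 0.067] turn [0.0031, 0.0011, 0.0011] rows>= 1.14
```

```bash
python3 - <<'E'
from kin import *
from plant import robot
for i in range(4):
  s=robot.read_state();print(s["t"],s["tool_pos"].round(4),s["orientation"].round(4),fk(s["q"],np.load("kp.npy"))[0].round(4));robot.read_camera("wrist")
plan(s,FIN+[0,0,.03],RF,0)
E
```

```text
7.85 [0.4687 0.1831 0.1717] [-2.1239 -1.9521 -0.3766] [0.4695 0.183  0.1696]
7.9 [0.4688 0.183  0.1718] [-2.1243 -1.9516 -0.3773] [0.4696 0.1829 0.1697]
7.95 [0.4688 0.183  0.1718] [-2.1245 -1.951  -0.3776] [0.4696 0.1829 0.1697]
8.0 [0.4687 0.183  0.1716] [-2.1246 -1.9506 -0.3775] [0.4695 0.1829 0.1695]
shift [-0.0245, 0.0009, 0.067] turn [0.0034, 0.0003, 0.0001] rows>= 1.14
```

>>> jog_arm([
  [0.7,-0.005,0,0.015,0,0,0],
  [0.7,-0.011,0,0.03,0,0,0],
  [0.7,-0.018,0,0.05,0.003,0,0],
  [0.7,-0.024,0.001,0.067,0.003,0,0],
  [0.7,-0.024,0.001,0.067,0.003,0,0],
], force=45)

```text
t: 8.68
tool_pos: [0.468, 0.1831, 0.0977]
orientation: [-2.122, -1.947, -0.369]
force: [0.1, 1.6, -2.2]
opening: 0.0428
```

```bash
python3 - <<'E'
from kin import *
from plant import robot
for i in range(3): c=robot.read_camera("wrist")
s=robot.read_state();print(s["t"],s["tool_pos"],s["force"])
c=robot.read_camera("wrist")
M=np.eye(4);M[:3,:3]=Ro.from_rotvec(s["orientation"]).as_matrix();M[:3,3]=s["tool_pos"]
c["extrinsics"]=M@c["tool_from_camera"]
ex=-H1;ey=np.cross(UP,ex);o=CX*[1,1,0]
for L in((35,55,12),(35,-55,12),(31,39,74),(31,-39,74),(17,39,74),(17,-39,74)):
  print(L,proj(c,o+(L[0]*ex+L[1]*ey+L[2]*UP)/1e3).round(1))
im=c["image"][:,:,::-1][160:260,180:340]
cv2.imwrite("pics/w8c.png",cv2.resize(im,None,fx=5,fy=5,interpolation=2))
c=robot.read_camera("scene");cv2.imwrite("pics/s8.png",cv2.resize(c["image"][:,:,::-1][100:220,250:390],None,fx=5,fy=5,interpolation=2))
plan(s,FIN,RF,0)
E
```

```text
8.825 [0.47026543 0.18331537 0.10081404] [ 0.96187242 -0.44097903 -0.65128736]
(35, 55, 12) [[198.4 193.8]]
(35, -55, 12) [[318.6 193.7]]
(31, 39, 74) [[202.5 194.8]]
(31, -39, 74) [[314.6 194.8]]
(17, 39, 74) [[202.2 215. ]]
(17, -39, 74) [[314.8 214.9]]
shift [-0.011, -0.0003, 0.0285] turn [0.0008, 0.0, 0.0001] rows>= 0.49
```

View pics/w8c.png

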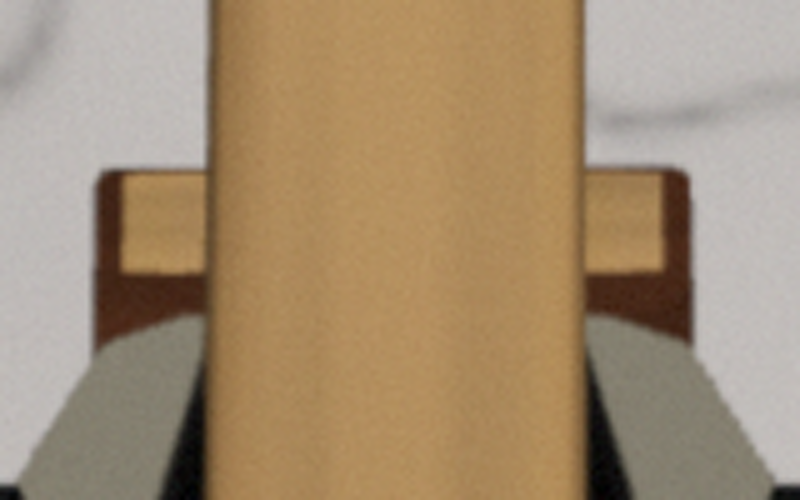

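View pics/s8.png

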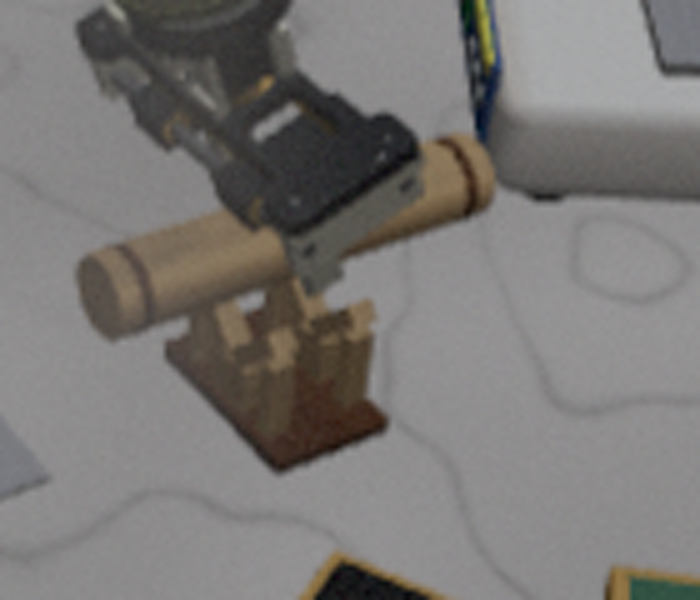

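Aligned: the cradle is centred at column 258.7 and the pin at 259.4. I'll lower gently.

>>> jog_arm([
  [0.7,-0.003,0,0.008,0,0,0],
  [0.7,-0.006,0,0.016,0,0,0],
  [0.7,-0.009,0,0.023,0,0,0],
  [0.7,-0.009,0,0.024,0,0,0],
  [0.7,-0.009,0,0.024,0,0,0],
], force=45)

```text
t: 9.55
tool_pos: [0.4705, 0.1831, 0.0755]
orientation: [-2.123, -1.95, -0.376]
force: [-0.3, 0.2, -1.9]
opening: 0.0428
```

```bash
python3 - <<'E'
from kin import *
from plant import robot
for i in range(2): c=robot.read_camera("scene")
s=robot.read_state();print(s["t"],s["tool_pos"],s["force"],s["wrist_torque"])
plan(s,FIN,RF,0)
E
```

```text
9.65 [0.47082709 0.18310547 0.07588543] [-0.12288975 -0.32011344 -2.27854517] [-0.31120001  0.11874217 -0.03463412]
shift [-0.0024, -0.0009, 0.0051] turn [0.0021, -0.0001, 0.0006] rows>= 0.09
```

No contact yet. Creeping 1 mm per row.

>>> jog_arm([
  [0.7,0,-0.001,0.001,0,0,0],
  [0.7,-0.001,-0.001,0.002,0,0,0],
  [0.7,-0.001,-0.001,0.003,0,0,0],
  [0.7,-0.001,-0.001,0.004,0,0,0],
  [0.7,-0.001,-0.001,0.004,0,0,0],
], force=45)

```text
t: 10.28
tool_pos: [0.4698, 0.1836, 0.0717]
orientation: [-2.123, -1.951, -0.376]
force: [0.2, -0.4, -1.4]
opening: 0.043
```

```bash
python3 - <<'E'
from kin import *
from plant import robot
s=robot.read_state();print(s["t"],s["tool_pos"],s["force"],s["wrist_torque"])
plan(s,FIN,RF,0)
E
```

```text
10.275 [0.4698123  0.18364257 0.07168531] [ 0.19478927 -0.365805   -1.43658437] [-0.3712824   0.17738986 -0.01148729]
shift [-0.0013, 0.0002, 0.001] turn [0.0019, -0.0001, 0.0006] rows>= 0.03
```

>>> jog_arm([
  [0.7,0,0,0.001,0,0,0],
  [0.7,-0.001,0,0.0015,0,0,0],
  [0.7,-0.001,0,0.002,0,0,0],
], force=45)

```text
t: 10.65
tool_pos: [0.4701, 0.1837, 0.0703]
orientation: [-2.122, -1.951, -0.378]
force: [-4.6, -1.9, 9.2]
opening: 0.0426
```

```bash
python3 - <<'E'
from kin import *
from plant import robot
s=robot.read_state();print(s["t"],s["tool_pos"],s["force"],s["wrist_torque"])
c=robot.read_camera("scene");cv2.imwrite("pics/s9.png",cv2.resize(c["image"][:,:,::-1][100:220,250:390],None,fx=5,fy=5,interpolation=2))
E
```

```text
10.65 [0.47006734 0.18366571 0.0702584 ] [-4.5620194  -1.90769952  9.16842724] [0.11715912 0.88016708 0.39054111]
```

View pics/s9.png

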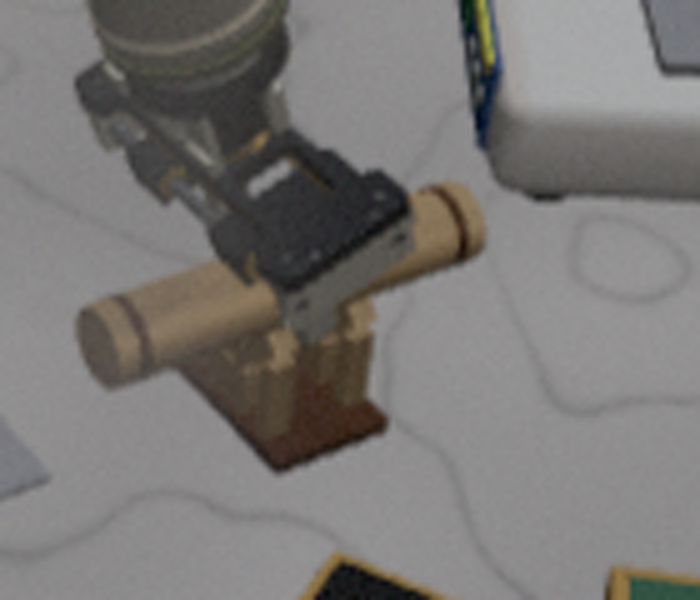

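Contact at the expected height, 9 N up with a small sideways load. I'll relieve the side load, soften the grip, then open.

>>> jog_arm([
  [0.7,0,-0.001,0,0,0,0],
  [0.7,0,-0.001,0,0,0,0],
  [0.7,0,-0.001,0,0,0,0],
], force=8)

```text
t: 11.08
tool_pos: [0.4696, 0.1836, 0.0705]
orientation: [-2.123, -1.951, -0.379]
force: [2.1, -0.5, 0.8]
opening: 0.0438
```

>>> jog_arm([
  [0.48,0,0,0,0,0,0],
  [0.4,0,0,0,0,0,0],
  [0.3,0,0,0,0,0,0],
  [0.15,0,0,0,0,0,0],
  [0,0,0,0,0,0,0],
])

```text
t: 11.7
tool_pos: [0.4695, 0.1836, 0.0705]
orientation: [-2.123, -1.951, -0.378]
force: [0.5, 0.7, 0.5]
opening: 0.0805
```

>>> jog_arm([
  [0,0,0,0,0,0,0],
  [0,0,0,0,0,0,0],
  [0,0,0,0,0,0,0],
])

```text
t: 12.08
tool_pos: [0.4695, 0.1836, 0.0705]
orientation: [-2.123, -1.951, -0.378]
force: [0.3, 0.3, -0.4]
opening: 0.0933
```

```bash
python3 - <<'E'
from kin import *
from plant import robot
s=robot.read_state();print(s["t"],s["tool_pos"],s["force"],s["opening"])
for n in("scene","wrist"):
  c=robot.read_camera(n);cv2.imwrite(f"pics/{n}10.png",c["image"][:,:,::-1])
a=cv2.resize(cv2.imread("pics/scene10.png")[100:220,250:390],(420,360),interpolation=2)
b=cv2.resize(cv2.imread("pics/wrist10.png"),(380,285));b=cv2.copyMakeBorder(b,0,75,0,0,0)
cv2.imwrite("pics/m10.png",np.hstack([a,b]))
E
```

```text
12.075 [0.46949384 0.18359038 0.07048283] [ 0.33799733  0.3274394  -0.38734985] 0.09327524015532261
```

View pics/m10.png

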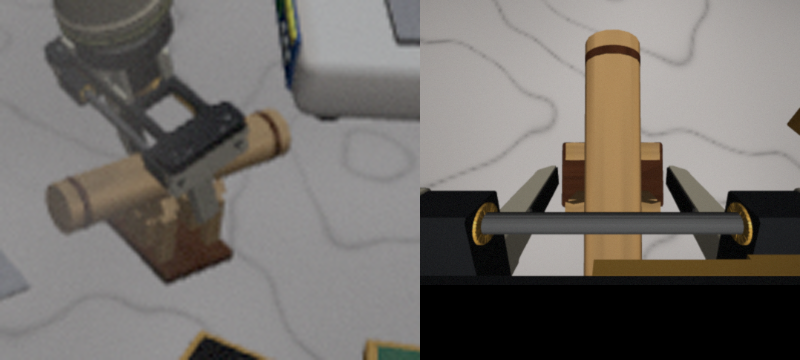

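Released and seated. I'll back off along the tool axis.

>>> jog_arm([
  [0,0,0,-0.02,0,0,0],
  [0,0,0,-0.05,0,0,0],
  [0,0,0,-0.09,0,0,0],
  [0,0,0,-0.13,0,0,0],
  [0,0,0,-0.17,0,0,0],
])

```text
t: 12.8
tool_pos: [0.4638, 0.1252, 0.2315]
orientation: [-2.123, -1.951, -0.379]
force: [0.9, 0.3, -0.2]
opening: 0.0929
```

>>> jog_arm([
  [0,-0.04,0,-0.03,0,0,0],
  [0,-0.09,0,-0.06,0,0,0],
  [0,-0.14,0,-0.08,0,0,0],
  [0,-0.14,0,-0.08,0,0,0],
])

```text
t: 13.3
tool_pos: [0.4503, -0.0364, 0.2588]
orientation: [-2.129, -1.947, -0.379]
force: [0.5, 0.3, -0.5]
opening: 0.0928
```

```bash
python3 - <<'E'
from kin import *
from plant import robot
s=robot.read_state();print(s["t"],s["tool_pos"],s["force"])
for n in("scene","top"):
  c=robot.read_camera(n);cv2.imwrite(f"pics/{n}11.png",c["image"][:,:,::-1])
  if n=="top":T=c
  else: S=c
ax=-H1
for C,n in((S,"scene"),(T,"top")): print(n,"pred axis ends",proj(C,[CX+.11*ax,CX-.11*ax]).round(1).tolist())
a=cv2.imread("pics/scene11.png")[80:380,60:460]
b=cv2.imread("pics/top11.png")[60:360,60:460]
cv2.imwrite("pics/m11.png",np.hstack([a,b]))
E
```

```text
13.3 [ 0.45031744 -0.03637628  0.25877055] [ 0.47875605  0.34730095 -0.45248997]
scene pred axis ends [[341.2, 144.3], [268.6, 170.1]]
top pred axis ends [[109.4, 230.6], [216.6, 238.6]]
```

View pics/m11.png

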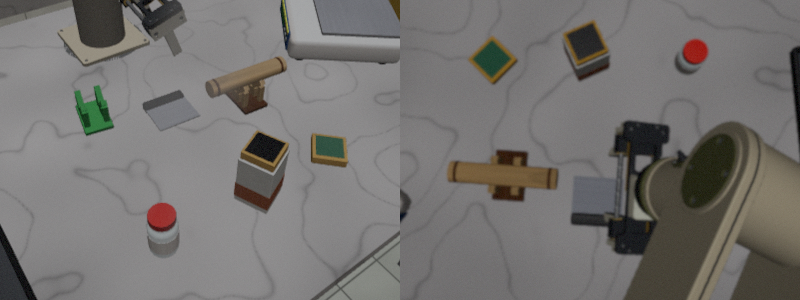

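The pin lies across both notches. In the top view its ends are at (109,232) and (217,238), against a predicted (109,231) and (217,239). The tin, lid, jar and scraper look unmoved. Handing in.

```bash
python3 - <<'E'
from plant import robot
print(robot.close_job())
E
```

```text
the job is handed in; nothing more can be done
None
```

The rolling pin is lying on its side in the wooden cradle, resting in both notches, released, and the job is handed in at about 13.4 s.

- **How it was done:** I gripped the pin near its middle from the side and lifted it 15 cm. I tipped it to horizontal in the air, then lowered it until it touched at about 9 N. I softened the grip before opening, then backed the arm clear.
- **Centring check:** In the last top view the pin's ends are within about 1 px of where a centred pin should be.
- **Scene camera:** It showed a steady 2–4 px offset. It disagreed with the other cameras in the same way before the pin was placed, so I relied on the wrist view for the final alignment.
- **Other objects:** The tin, lid, jar and scraper look unmoved in the last pictures. Part of the scraper was hidden by the gripper in the top view but could be seen in the scene view.

No check failed.

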